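# Hook the tabbed lid onto the dice chest, shut the hasp and pin it

### The arm

A 6-joint arm with a two-finger parallel gripper is mounted at the origin on the work surface. World frame = base frame: x ahead of the robot, y to its left, z up, the work surface at z = 0. Lengths are in mm, angles in rad, forces in N, time in s.
With the tool pointing down it reaches from about 300 to 775 mm from the base axis. Payload 14.6 kg.
Tool frame: the origin (TCP) lies on the centre line of the jaws, within the pads' length; the fingertips stand 19 mm ahead of it and the grasp point (between the pads) is the TCP (bot.tip_reach is the distance from the TCP to the fingertips, in mm); y points along the fingers, x is the direction in which the jaws open and shut, and the axes are right-handed (so a half turn about y gives the same grasp; the last joint's range is limited). The gripper opens to 85 mm and grips with 20 to 120 N. Pads are 22 mm wide; open, the fingers measure 114 mm over their backs; the gripper's body (76 mm by 85 mm) begins 54 mm behind the grasp point. The pads swing forward as they close: fully open they stand 13 mm farther back than shut.
Start: joints at [-1.387, 0.3, 1.521, -0, 1.321, -0.067], TCP at [136.492, -532.785, 226.481] pointing down, gripper open.
Joint ranges: [-3.03, 3.03], [-0.79, 2.21], [0.23, 2.52], [-1.04, 4.18], [0, 3.07], [-2.55, 2.55]. Speed limits (rad/s): [2.22, 2.22, 2.57, 3.14, 3.14, 3.14].

### API

Orientations are given as a unit quaternion [w, x, y, z].
In Python, from rig import bot gives the robot as it stands. Calls block until the motion is done:
- bot.move_to(position, orientation): joint-space move of the TCP to a pose.
- bot.servo_line(position, attitude=None, speed=150, until_force=None): straight line of the TCP; attitude=None keeps the orientation; speed is the mean speed in mm/s. With until_force (N) it stops when the force on the tool has changed by that much, and returns True; else False.
- bot.move_joints(angles): joint-space move.
- bot.move_gripper(opening, grip_force=None): finger opening in mm; grip_force is the grip in N (None keeps the last); returns when the fingers have stopped.
- bot.dwell(seconds).
- bot.ik(position, orientation): joint angles nearest the present ones, or None.
- bot.read_state(): the state.
- bot.read_camera(name): name is "side" or "top"; returns a dict with "image" (480x640x3 uint8, blue, green, red), "depth" (480x640 float32, mm along the optical axis (not along the pixel's ray), 0 where there is no reading), "fovy" (degrees; the focal length in pixels is half the picture's height over the tangent of half this angle, whatever the lens; pixels are square), "cx", "cy" (the principal point, pixels), "k1" (the pictures are not rectified: a ray, as slopes to the right and down, at radius r is drawn at 1 + k1 r^2 times it, then the intrinsics apply), "eye" and "attitude" of the camera in the world. Camera axes: x right, y down, z forward; pixel columns grow to the right and rows downward; lengths in mm; the calibration is good to about 2 mm. A picture is of the moment at which its call begins.
A pose or a line that the arm cannot do raises bot.MotionError and nothing moves.
- bot.finish_job(): hands the job in, once; it reports no verdict.
The state is a dict: "clock": time; "joint_positions": joint angles; "qvel": joint speeds; "effort": joint torques, N m; "ee_pos": TCP position; "tool_rot": TCP orientation; "ft_force": force on the tool from outside, world axes, zero at the start; "moment": the same for the moment, N m; "grip_width": finger opening in mm.
Only numpy, scipy, OpenCV 4.12 (cv2) and the standard library are available. Lean on these libraries where they do the work, as an engineer would, in place of code of your own. Each camera call takes 0.05 s, during which the arm holds its last target. There are 200 camera calls.

### The job

Close up the dice chest: hook the two brass tabs of the loose lid under the iron lip of the chest with the lid tilted, then swing the lid down until it lies fully home, flush in the opening. Then swing the iron hasp over the lid until its hole lines up with the hole in the chest's rail, and push the steel pin from its stand down through both holes until its collar sits on the hasp. Leave the other things on the ledge where they are.

Things in the scene. Friction and masses are not known exactly. Their poses are not given: they have to be found in the camera images.
- chest: Fixed dark wooden chest without its lid, walls 80 mm high. Origin on its underside, on the ledge, z up; it spans x = -85 to +100 and y = -71 to +71 mm. Iron lip along its -x edge (nearest the robot at yaw 0), thick rail with hasp and pin hole along +x (x = 70 to 100 mm). The lid's opening runs from the lip's edge x = -57 to the rail at x = 70, and y = -59 to +59 mm between the side walls.
- chest_lip (a point): Lower corner of the free edge of the lip, at (-57, 0, 77) mm in the chest's frame, axes as the chest's. The dark iron lip runs the full width, 7 mm thick (z = 77 to 84 mm), and overhangs the inside by 18 mm; under it is open space back to the wall at x = -75 mm and down to the chest floor (z = 10 mm).
- lid_home (a point): Where the lid's origin lies when it is fully home (lid axes along the chest's): (8.5, 0, 68) mm in the chest's frame. Play about 4 mm each way in x and y. The lid rests on ledges along both side walls: top z = 68 mm, from y = 49 to 59 mm on either side, x = -45 to +70 mm. Its top is then flush with the walls, its near edge at x = -49 mm and its tabs under the lip.
- pin_hole (a point): Mouth of the vertical 17 mm hole in the top of the rail, 50 mm deep, at (85, -50, 80) mm in the chest's frame.
- hasp (a joint): Angle of the iron hasp on the rail: 0 = shut, at its stop, lying along the rail with its hole over the rail's hole; grows as it swings outwards from the lid (anticlockwise from above), up to 1.5. Swings level, stays where left, moves with under 1 N at the knob. Flat bar 8 mm thick, 83 to 91 mm above the ledge; its side tongue comes over the lid, so it only shuts over a seated lid.
- hasp_hinge (a point): Hinge axis (vertical) of the hasp, at (85, 50, 83) mm in the chest's frame. When shut the hasp points from here along the chest's -y, at 1.57 it would point along +x.
- hasp_knob (a point): Top centre of the upright brass knob on the hasp, 15 mm diameter, 36 mm high, top 127 mm above the ledge, 45 mm from the hinge axis. It is fixed to the hasp and turns with it.
- hasp_hole (a point): Centre of the upper mouth of the 17 mm hole in the hasp, 100 mm from the hinge axis; 91 mm above the ledge.
- lid: Loose wooden lid, 115 (x) by 110 (y) by 12 mm, about 0.25 kg, lying right side up. Origin: centre of the plate's underside, z out of its top. Two brass tabs stick out of its -x edge, flush with the underside: 22 mm long, 26 wide, 6 thick, centred at y = -32 and +32 mm. On top a brass bar handle along x: 66 mm long, 18 wide, bar 30 to 46 mm above the underside, on two posts.
- lid_handle (a point): Centre of the handle's bar, at (0, 0, 38) mm in the lid's frame.
- lid_tabs (a point): Point midway between the ends of the two tabs, at (-79.5, 0, 3) mm in the lid's frame.
- pin: Loose upright steel pin, 88 mm long, standing in its stand. Origin: its tip, z along it to the head. Shank 12 mm diameter, 50 mm long, with a tapered tip (9 mm long, to 6 mm diameter); then a brass collar of 26 mm diameter, 6 mm thick; then a round brass grip, 18 mm diameter, from 56 to 88 mm above the tip.
- pin_collar (a point): Centre of the underside of the pin's collar, 50 mm above the tip.
- pin_stand: Fixed terracotta block, 60 x 60 x 60 mm, origin at the centre of its underside, with a 17 mm hole in its top in which the pin stands, collar on the block.
- horn_die: Bystander: horn die, 45 mm cube, origin at its underside.
- pip_template: Bystander: flat copper-coloured plate with six holes, 60 x 90 x 6 mm.
- rubbing_block: Bystander: grey-green soapstone block, 60 x 110 x 35 mm.
- thimble: Bystander: tarnished silver thimble, 26 mm wide, 28 mm high.
- dice_cup: Bystander: dark wooden dice cup, 72 mm wide, 95 mm high.
Not all that is in view belongs to the job. There is more than one size of the pin; the one meant has the size given above. Leave any purple look-alike of the chest alone.

How it is judged:
By the outcome, as a careful person would: the job done as asked, in the order asked, and still so for the second after the job is handed in, with the robot touching nothing.
It also fails if it takes over 72 s, if anything falls off the work surface, if the arm or the gripper's body presses on something with over 40 N, if the wrist force passes 120 N, or if a joint passes its speed limit or range.

## Working session

There is one attempt and no reset: what is moved stays moved. The work goes in short steps, each a Python script; the robot and the scene stay as the last script left them, time stands still between calls to the robot, and variables do not carry over. Pictures are saved under pics/ and viewed, about 8 in all and at most 12, crops included, and the job is handed in when it is done.

```bash
ls; mkdir -p pics
cat > h.py <<'E'
import numpy as np, cv2
from scipy.spatial.transform import Rotation as R
from rig import bot
def rot(q): return R.from_quat([q[1],q[2],q[3],q[0]])
def wxyz(r):
    q=r.as_quat(); return [q[3],q[0],q[1],q[2]]
def K(c):
    f=240/np.tan(np.radians(c["fovy"])/2)
    return f
def slopes(c,u,v):
    f=K(c); xd=(np.asarray(u,float)-c["cx"])/f; yd=(np.asarray(v,float)-c["cy"])/f
    x,y=xd.copy(),yd.copy()
    for _ in range(20):
        s=1+c["k1"]*(x*x+y*y); x,y=xd/s,yd/s
    return x,y
def ray(c,u,v):
    x,y=slopes(c,u,v); d=np.stack([x,y,np.ones_like(x)],-1)
    return rot(c["attitude"]).apply(d.reshape(-1,3)).reshape(d.shape)
def onz(c,u,v,z):
    d=ray(c,u,v); e=np.array(c["eye"]); return e+d*((z-e[2])/d[...,2])[...,None]
def cloud(c):
    v,u=np.mgrid[0:480,0:640]; return np.array(c["eye"])+ray(c,u,v)*c["depth"][...,None]
def proj(c,p):
    q=rot(c["attitude"]).inv().apply(np.asarray(p,float)-np.array(c["eye"])); x,y=q[...,0]/q[...,2],q[...,1]/q[...,2]
    s=1+c["k1"]*(x*x+y*y); return np.stack([c["cx"]+K(c)*x*s,c["cy"]+K(c)*y*s],-1)
def snap(n,f):
    c=bot.read_camera(n); cv2.imwrite(f"pics/{f}.png",c["image"]); np.save(f"pics/{f}.npy",c,allow_pickle=True); return c
def load(f): return np.load(f"pics/{f}.npy",allow_pickle=True).item()
E
python3 - <<'E'
from h import *
for n in("top","side"):
    c=snap(n,n+"0"); print({k:v for k,v in c.items() if k not in("image","depth")}, (c["depth"]>0).mean())
s=bot.read_state(); print(s["ee_pos"],s["tool_rot"],s["ft_force"],s["grip_width"],s["clock"],bot.tip_reach)
E
```

```text
pics
{'fovy': 43.851924338387455, 'cx': 320.0758259417926, 'cy': 245.168945555734, 'k1': -0.18559096494197458, 'eye': array([ 405.14338558,    1.91826455, 1387.49419626]), 'attitude': array([ 0.01591733, -0.70609597,  0.70714233, -0.03353872])} 0.9958333333333333
{'fovy': 52.843407757041284, 'cx': 323.6556951252715, 'cy': 237.06635471947394, 'k1': 0.044292457326760105, 'eye': array([ 245.3496445 , -809.70467   ,  804.28193412]), 'attitude': array([-0.42273543,  0.89420446, -0.1277985 ,  0.07321672])} 0.99609375
[ 136.46295512 -532.58347674  225.98073256] [ 0.5588588  -0.55836231  0.43380523 -0.43326828] [-0.34192009 -0.32140778  0.26208713] 85.61902347490053 0.1 19.0
```

View pics/top0.png

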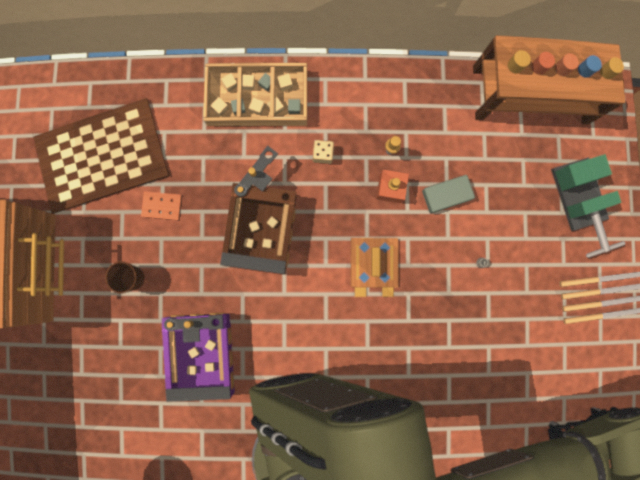

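View pics/side0.png

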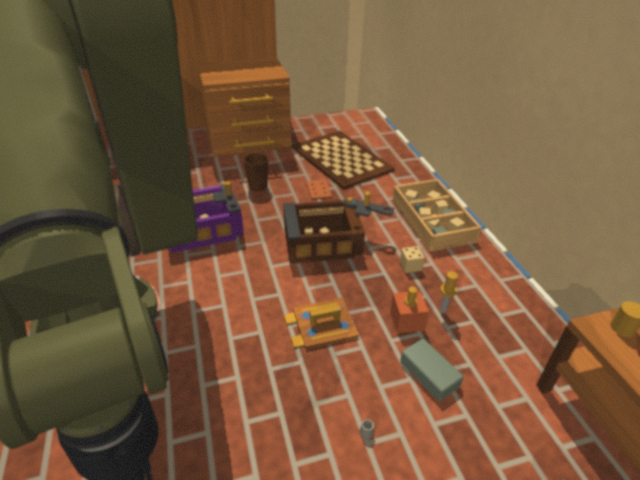

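The top view shows the dark chest at (262,230) with its lip towards the robot and its hasp swung open to (262,165). The purple look-alike is at (197,355) and the lid at (375,265). There are two pin candidates: one in the terracotta stand at (396,184) and one standing free at (394,145). The pin in the stand fits the description. I'll enlarge both views to confirm it.

Run:
```python
from h import *
t=cv2.imread("pics/top0.png"); s=cv2.imread("pics/side0.png")
a=cv2.resize(t[135:305,215:415],(800,680),interpolation=cv2.INTER_CUBIC)[:, :]
a=cv2.resize(t[135:305,215:415],None,fx=2.0,fy=2.0,interpolation=cv2.INTER_CUBIC)
b=cv2.resize(s[180:350,280:480],None,fx=2.0,fy=2.0,interpolation=cv2.INTER_CUBIC)
p=cv2.resize(s[255:335,380:480],(400,260)[:1]*1+(260,),interpolation=cv2.INTER_CUBIC)
q=cv2.resize(t[130:210,350:450],(400,260),interpolation=cv2.INTER_CUBIC)
cv2.imwrite("pics/m1.png",np.vstack([np.hstack([a,b]),np.hstack([p,q])]))
for n in("top0","side0"):
    c=load(n); P=cloud(c)
    hsv=cv2.cvtColor(c["image"],cv2.COLOR_BGR2HSV)
    print(n,"yellow HSV",[hsv[v,u].tolist() for u,v in ([(394,145),(396,183),(375,262)] if n=="top0" else [(451,280),(411,296),(325,315)])])
    for u,v in ([(394,142),(394,145),(396,183),(375,262),(375,245),(262,160),(240,188),(275,268),(300,215)] if n=="top0" else [(451,280),(411,296),(325,312),(366,197),(294,225)]): print((u,v),P[v,u].round(0))
```

```text
top0 yellow HSV [[18, 162, 186], [19, 158, 224], [17, 158, 208]]
(394, 142) [ 720. -192.  118.]
(394, 145) [ 715. -193.  110.]
(396, 183) [ 633. -198.   96.]
(375, 262) [ 461. -156.   45.]
(375, 245) [ 502. -160.   13.]
(262, 160) [685.  98.  89.]
(240, 188) [621. 144. 101.]
(275, 268) [ 405.    2. 1387.]
(300, 215) [573.  14.  -1.]
side0 yellow HSV [[19, 177, 127], [19, 175, 125], [19, 168, 103]]
(451, 280) [ 723. -200.  107.]
(411, 296) [ 634. -203.   86.]
(325, 312) [ 463. -161.   45.]
(366, 197) [652. 112. 120.]
(294, 225) [462.  95.  83.]
```

View pics/m1.png

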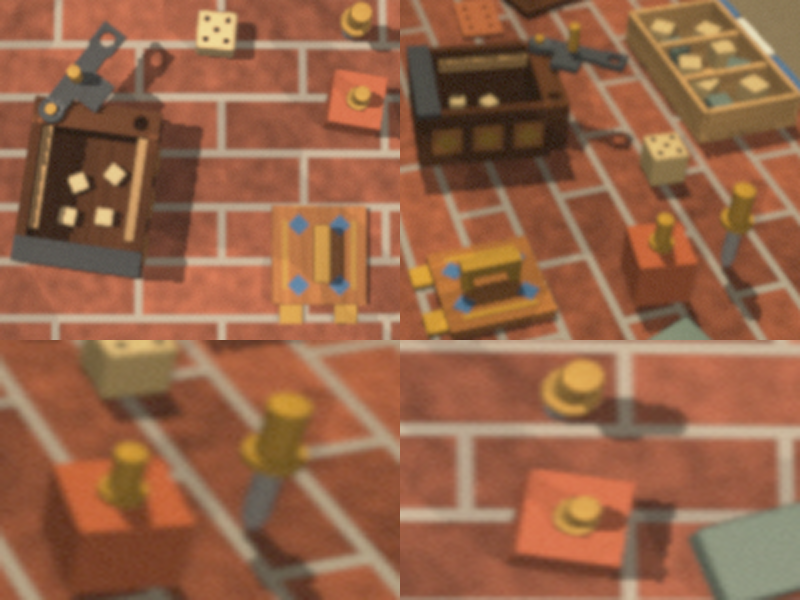

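The pin at top (396,184), in the terracotta stand, has its head top at about 98 mm. That is the stand's 60 plus 38, so it is the one meant. The free one at (394,145) is longer and thicker (head top about 118 mm), so I'll leave it alone. The rail hole shows at top (285,197), the hinge at (240,189) and the hasp hole at about (270,151). Now I'll measure.

Run:
```python
from h import *
def rect(P,m,lab,lo=1):
    X=P[m][:,:2].astype(np.float32); 
    if len(X)<8: print(lab,len(X)); return
    (c,s,a)=cv2.minAreaRect(X); print(lab,len(X),"c",np.round(c,1),"s",np.round(s,1),"a",round(a,2),"zmed",np.median(P[m][:,2]).round(1))
for n in("top0","side0"):
    c=load(n);P=cloud(c);x,y,z=P[...,0],P[...,1],P[...,2]
    hsv=cv2.cvtColor(c["image"],cv2.COLOR_BGR2HSV)
    op=lambda m:cv2.morphologyEx(m.astype(np.uint8),cv2.MORPH_OPEN,np.ones((2,2)))>0
    near=(x>430)&(x<680)&(y>-20)&(y<200)
    rect(P,near&(z>74)&(z<87)&(x<632),n+" chest rim")
    rect(P,near&(z>81.5)&(z<87)&(x<540),n+" lip")
    lid=(x>370)&(x<540)&(y>-240)&(y<-80)
    rect(P,op(lid&(z>8)&(z<17)),n+" lid")
    rect(P,lid&(z>42)&(z<49),n+" handle")
    rect(P,lid&(z>4)&(z<20)&(hsv[...,0]>18)&(x<425),n+" tabs")
    st=(abs(x-632)<60)&(abs(y+198)<60)
    rect(P,op(st&(z>56)&(z<63)),n+" stand")
    rect(P,st&(z>94)&(z<101),n+" pinhead")
    rect(P,near&(z>110)&(z<130),n+" knob")
c=load("top0"); im=c["image"]; g=cv2.cvtColor(im,cv2.COLOR_BGR2GRAY)
# holes: dark blob in top view
v0,u0=190,278; w=g[v0:v0+15,u0:u0+16]; print(w)
print(onz(c,285.5,197,80))
w=g[142:160,258:282];print(w)
print(onz(c,270,151,91),onz(c,240,189,95))
```

```text
top0 chest rim 2064 c [538.1 105.8] s [143.5 191.5] a 81.98 zmed 80.5
top0 lip 607 c [494.  112.5] s [143.3 102.6] a 82.89 zmed 83.6
top0 lid 1601 c [ 459.1 -107.4] s [217.5 117.2] a 89.38 zmed 11.3
top0 handle 180 c [ 461.1 -156.2] s [18.3 63.6] a 89.48 zmed 44.8
top0 tabs 35 c [ 406.8 -152.3] s [69.8 32.5] a 89.77 zmed 12.5
top0 stand 407 c [ 530.7 -131.4] s [ 77.7 357.8] a 55.54 zmed 59.1
top0 pinhead 43 c [ 635.8 -197.2] s [15.1 16.3] a 79.61 zmed 97.4
top0 knob 45 c [654.4 117.9] s [14.6 13.4] a 49.02 zmed 124.4
side0 chest rim 1297 c [538.  109.1] s [151.1 186.1] a 81.57 zmed 80.8
side0 lip 415 c [496.8 113.7] s [147.2 102.5] a 82.06 zmed 84.0
side0 lid 1788 c [ 397.7 -456.3] s [757.7 135.5] a 76.83 zmed 12.2
side0 handle 233 c [ 464.1 -156.8] s [21.7 66. ] a 88.73 zmed 45.8
side0 tabs 167 c [ 405.9 -157.6] s [90.1 38.2] a 89.81 zmed 6.5
side0 stand 483 c [ 451.2 -459. ] s [809.5  77.5] a 54.12 zmed 60.1
side0 pinhead 53 c [ 638.1 -196.3] s [18.2 16.5] a 67.26 zmed 97.9
side0 knob 47 c [656.2 118.5] s [16.2 13.4] a 67.78 zmed 121.9
[[ 84  79  83  83  83  83  80  77  82  82  76 
[... 2201 characters left out ...]
32 137 134]
 [132 122 106  92  91  89  93 115 136 145 143 140 137 132 112  97  97  92
   97 109 128 142 145 147]
 [154 127 100  91  89  93 103 135 160 167 167 167 162 150 117  95  95  96
  109 138 158 169 167 168]
 [169 139 100  93  93  91 104 136 168 180 181 179 171 154 113  95  96 108
  139 169 182 182 183 184]
 [169 134  98  92  93  95 100 118 150 168 174 165 148 128 104  93 103 129
  168 182 186 186 187 185]
 [147 112  94  93  91  92  97 102 112 128 133 124 113 103  99  98 120 153
  170 175 175 177 177 176]
 [117  98  92  93  92  96  95  94  94  99 102  97  97  94  89  97 120 142
  148 148 151 151 150 152]]
[705.02167553  79.86835471  91.        ] [619.23339644 144.86066236  95.        ]
```

```bash
cat > meas.py <<'E'
from h import *
import sys
def blobc(c,u0,v0,r,thr):   # weighted centroid of a dark blob
    g=cv2.cvtColor(c["image"],cv2.COLOR_BGR2GRAY).astype(float)[v0-r:v0+r+1,u0-r:u0+r+1]
    w=np.clip(thr-g,0,None); m=(w>0).astype(np.uint8); l=cv2.connectedComponents(m)[1]; w[l!=l[r,r]]=0
    v,u=np.mgrid[v0-r:v0+r+1,u0-r:u0+r+1]; return (u*w).sum()/w.sum(),(v*w).sum()/w.sum(),(w>0).sum()
def edges(P,m,o,th,bins,ax):
    q=(P[m][:,:2]-o)@np.array([[np.cos(th),-np.sin(th)],[np.sin(th),np.cos(th)]])
    k=1-ax; out=[]
    for b in bins:
        s=q[abs(q[:,k]-b)<3][:,ax]
        out.append((b,round(float(s.min()),1),round(float(s.max()),1)) if len(s)>2 else (b,None))
    return out
E
python3 - <<'E'
from meas import *
o=np.array([530.6,107.]); th=np.radians(-8)
for n in("top0","side0"):
    c=load(n);P=cloud(c);x,y,z=P[...,0],P[...,1],P[...,2]
    near=(x>430)&(x<700)&(y>-20)&(y<200); m=near&(z>77)&(z<86.5)
    print(n,"chest y-extent by x",edges(P,m,o,th,[-70,-40,-10,20,50],1))
    print(n,"chest x-extent by y",edges(P,m,o,th,[-60,-40,-20,0,20,40,60],0))
    lid=(x>380)&(x<530)&(y>-230)&(y<-90)&(z>9)&(z<15)
    print(n,"lid y by x",edges(P,lid,np.array([460,-157.]),0,[-50,-30,30,50],1))
    print(n,"lid x by y",edges(P,lid,np.array([460,-157.]),0,[-50,-20,0,20,50],0))
    h=(x>380)&(x<530)&(y>-230)&(y<-90)&(z>42)&(z<49)
    print(n,"handle",edges(P,h,np.array([460,-157.]),0,[-25,-10,10,25],1),edges(P,h,np.array([460,-157.]),0,[-4,4],0))
    s=(abs(x-636)<50)&(abs(y+197)<50)&(z>57)&(z<62)
    print(n,"stand", cv2.minAreaRect(P[s][:,:2].astype(np.float32)))
t=load("top0");s=load("side0")
u,v,k=blobc(t,285,196,8,65);print("top hole",u,v,k,onz(t,u,v,80))
try:
    u,v,k=blobc(s,352,224,5,45);print("side hole",u,v,k,onz(s,u,v,80))
except Exception as e: print(e)
g=cv2.cvtColor(s["image"],cv2.COLOR_BGR2GRAY);print(g[218:232,344:362])
for n,c in(("t",t),("s",s)): # brass spots near hasp
    hsv=cv2.cvtColor(c["image"],cv2.COLOR_BGR2HSV);P=cloud(c);b=(hsv[...,0]>14)&(hsv[...,0]<24)&(hsv[...,1]>110)&(hsv[...,2]>70)
    for nm,box,zlo in(("hinge",(600,640,125,165),93),("knob",(635,675,95,140),118)):
        m=b&(P[...,0]>box[0])&(P[...,0]<box[1])&(P[...,1]>box[2])&(P[...,1]<box[3])&(P[...,2]>zlo)
        print(n,nm,m.sum(),P[m].mean(0).round(1),P[m].max(0).round(1))
    pm=b&(abs(P[...,0]-636)<20)&(abs(P[...,1]+197)<20)
    for lo,hi in((95,102),(70,93)):
        q=P[pm&(P[...,2]>lo)&(P[...,2]<hi)]; print(n,"pin",lo,len(q),q.min(0).round(1),q.max(0).round(1),q.mean(0).round(1))
E
```

```text
top0 chest y-extent by x [(-70, -71.6, 70.8), (-40, -71.6, 71.2), (-10, -71.5, 71.0), (20, -71.9, 71.2), (50, -71.7, 69.5)]
top0 chest x-extent by y [(-60, -87.7, 95.8), (-40, -87.7, 97.3), (-20, -86.4, 97.5), (0, -87.2, 160.9), (20, -87.8, 165.5), (40, -88.1, 124.5), (60, -86.5, 97.8)]
top0 lid y by x [(-50, -53.8, 53.2), (-30, -54.3, 53.1), (30, -54.9, 53.0), (50, -54.9, 52.9)]
top0 lid x by y [(-50, -55.8, 58.3), (-20, -55.6, 58.2), (0, -55.6, 58.0), (20, -74.0, 58.3), (50, -55.3, 58.2)]
top0 handle [(-25, -7.5, 6.1), (-10, -8.2, 10.0), (10, -8.4, 7.8), (25, -8.5, 5.3)] [(-4, -30.7, 32.9), (4, -30.7, 32.8)]
top0 stand ((636.5194091796875, -197.624267578125), (60.62547302246094, 61.19855499267578), 80.88804626464844)
side0 chest y-extent by x [(-70, -70.8, 74.0), (-40, -70.0, 71.3), (-10, -70.0, 70.9), (20, -69.3, 71.8), (50, -69.8, 69.3)]
side0 chest x-extent by y [(-60, -84.9, 99.2), (-40, -85.3, 98.8), (-20, -85.6, 170.0), (0, -81.2, 157.4), (20, -84.2, 91.8), (40, -84.9, 87.6), (60, -85.6, 71.0)]
side0 lid y by x [(-50, -54.5, 55.2), (-30, -54.4, 55.2), (30, -54.6, 54.9), (50, 
[... 1533 characters left out ...]
 70]]
t hinge 18 [619.3 144.4  96.9] [623.9 149.4 101.8]
t knob 39 [654.  117.  124.9] [661.8 124.8 130.5]
t pin 95 37 [ 627.9 -204.6   95.2] [ 644.2 -189.3  100.5] [ 635.7 -197.2   97.7]
t pin 70 21 [ 625.9 -200.4   70.2] [ 639.8 -186.3   92.6] [ 632.1 -192.3   79.6]
s hinge 15 [621.1 146.   96.4] [627.5 153.   99.5]
s knob 30 [655.3 116.2 124.7] [661.8 125.4 128.6]
s pin 95 48 [ 629.5 -205.6   95.2] [ 647.2 -187.3  101.6] [ 637.7 -197.1   97.8]
s pin 70 57 [ 629.1 -206.9   70.5] [ 643.4 -193.8   92.9] [ 635.  -202.    81.2]meas.py:6: RuntimeWarning: invalid value encountered in scalar divide
  v,u=np.mgrid[v0-r:v0+r+1,u0-r:u0+r+1]; return (u*w).sum()/w.sum(),(v*w).sum()/w.sum(),(w>0).sum()
```

The two views agree in y to about 1 mm, and in x to about 2 mm (side reads +2, within calibration), so I'll use the mean of the two.
- **Chest:** origin (529.1, 107.0), yaw −8°. The rail hole predicted from the top view alone matches its blob to 1 mm.
- **Lid:** (462.7, −157.3), yaw about −0.5°.
- **Pin:** (637.3, −197).

Next I'll check the whole lid path with IK, then grasp the lid.

```bash
cat > plan.py <<'E'
from meas import *
CO=np.array([529.1,107.0,0]); CY=np.radians(-8)
Rc=R.from_euler("z",CY)
def W(p): return CO+Rc.apply(p)
def att(jaw,down):
    y=np.array(down,float); x=np.array(jaw,float); return wxyz(R.from_matrix(np.c_[x,y,np.cross(x,y)]))
SG=1
def lidtcp(Q,a,sg=None):   # Q=(x,z) chest frame of lid point (-65.5,6); a = tilt; returns TCP pose
    Rl=Rc*R.from_euler("y",-a); q=W([Q[0],0,Q[1]])
    s=SG if sg is None else sg
    return q+Rl.apply([65.5+GX,0,GZ-6]), att(s*Rl.apply([0,1,0]),Rl.apply([0,0,-1]))
GX,GZ=0,40
L=np.array([462.7,-157.3,0]); LY=np.radians(-0.5)
A=np.radians(25)
E
python3 - <<'E'
from plan import *
Rl=R.from_euler("z",LY)
for sg in(1,-1):
    print(sg,"grasp",np.round(bot.ik(L+[0,0,GZ],att(sg*Rl.apply([0,1,0]),[0,0,-1])),2))
    u=np.array([np.cos(A),np.sin(A)])
    for Q,a in[(np.array([-57,73])+26*u+[0,60],A),(np.array([-57,73])+26*u,A),((-57,73),A),((-57,74),0)]:
        j=bot.ik(*lidtcp(Q,a,sg)); print(sg,None if j is None else np.round(j,2))
s=load("side0");print(onz(s,356.4,227.6,80), proj(load("top0"),W([85,-50,80])),proj(s,W([85,-50,80])))
E
```

```text
1 grasp [-0.4   0.42  1.85 -0.    0.87 -1.96]
1 [ 0.19  0.13  1.84 -0.2   0.76 -1.13]
1 [ 0.19  0.21  1.9  -0.24  0.62 -1.08]
1 [ 0.21  0.19  1.97 -0.26  0.59 -1.04]
1 [ 0.13  0.42  1.65  0.    1.07 -1.3 ]
-1 grasp [-0.4   0.42  1.85 -0.    0.87  1.18]
-1 [ 0.19  0.13  1.84 -0.2   0.76  2.01]
-1 [ 0.19  0.21  1.9  -0.24  0.62  2.06]
-1 [ 0.21  0.19  1.97 -0.26  0.59  2.1 ]
-1 [ 0.13  0.42  1.65 -0.    1.07  1.84]
[606.93041205  49.32056267  80.        ] [285.41836557 195.80091983] [356.6746291  228.53839565]
```

Run:
```python
from plan import *
Rl=R.from_euler("z",LY); a=att(Rl.apply([0,1,0]),[0,0,-1])
bot.move_gripper(60,60)
bot.move_to(L+[0,0,140],a); bot.servo_line(L+[0,0,GZ],speed=80,until_force=12)
print(bot.read_state()["ee_pos"]); bot.move_gripper(0,60)
s=bot.read_state();print(s["ee_pos"],s["grip_width"],s["ft_force"])
bot.servo_line(L+[0,0,170],speed=150)
s=bot.read_state();print(s["ee_pos"],s["grip_width"],s["ft_force"],s["clock"])
u=np.array([np.cos(A),np.sin(A)])
bot.move_to(*lidtcp(np.array([-57,73])+26*u+[0,60],A))
s=bot.read_state();print(s["ee_pos"],s["grip_width"],s["ft_force"],s["clock"])
t=snap("top","top1");d=snap("side","side1")
cv2.imwrite("pics/m2.png",np.hstack([cv2.resize(t["image"][130:300,190:340],(400,453),interpolation=2),cv2.resize(d["image"][120:290,260:410],(400,453),interpolation=2)]))
```

```text
[ 462.97628427 -157.40094814   40.45915765]
[ 462.83756191 -157.33180504   40.41832207] 13.22953400390594 [-2.14444063  0.40956668  5.21404748]
[ 462.27392339 -157.12497694  169.04783758] 13.000653093121914 [-0.79502112  0.31624555 -2.45412364] 5.2667
[540.45062998 104.61802802 201.95760592] 12.823225092773331 [ 0.49856328 -0.35634409 -2.13912588] 6.3333
```

View pics/m2.png

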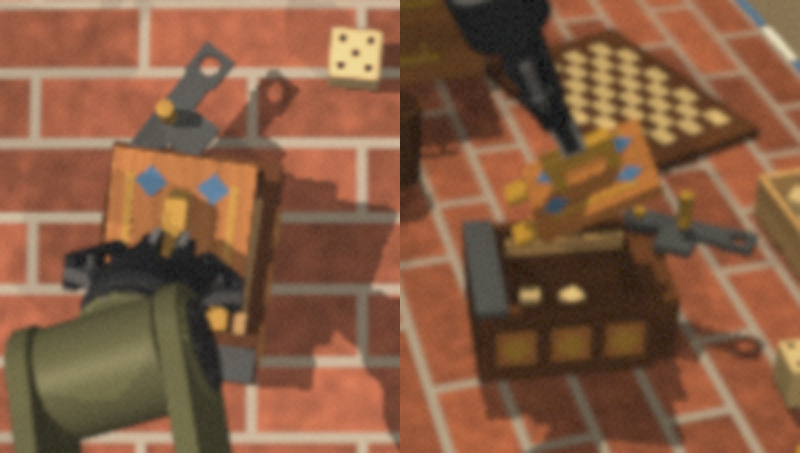

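The view shows the lid held tilted over the opening, with its tabs (side view, (516,190) and (523,232) in the crop) pointing at the lip. Next I'll check the lid in hand against the pose I expect.

```bash
cat >> plan.py <<'E'
def lidcheck(c,tag):
    s=bot.read_state(); T=rot(s["tool_rot"]).as_matrix(); Rl=np.c_[-T[:,1]*0,T[:,0],-T[:,1]]; Rl[:,0]=np.cross(Rl[:,1],Rl[:,2])
    o=np.array(s["ee_pos"])-Rl@np.array([GX,0,GZ])
    q=(cloud(c)-o)@Rl; im=cv2.cvtColor(c["image"],cv2.COLOR_BGR2HSV)
    m=(abs(q[...,2]-12)<4)&(abs(q[...,0])<75)&(abs(q[...,1])<75)&(im[...,1]>90)
    p=q[m]; A_=np.c_[p[:,:2],np.ones(len(p))]; k=np.linalg.lstsq(A_,p[:,2],rcond=None)[0]
    print(tag,len(p),"plane dz/dx,dz/dy,z0",k.round(3))
    for b in(-40,-20,20,40): 
        e=p[abs(p[:,0]-b)<3][:,1]; f=p[abs(p[:,1]-b)<3][:,0]
        print("  x",b,"y:",e.min().round(1) if len(e) else None,e.max().round(1) if len(e) else None," y",b,"x:",f.min().round(1) if len(f) else None,f.max().round(1) if len(f) else None)
E
python3 - <<'E'
from plan import *
lidcheck(load("top1"),"top");lidcheck(load("side1"),"side")
E
```

```text
top 1309 plane dz/dx,dz/dy,z0 [-1.4000e-02 -1.0000e-03  1.1228e+01]
  x -40 y: None None  y -40 x: -72.4 56.4
  x -20 y: -56.0 54.4  y -20 x: -19.7 55.4
  x 20 y: -55.6 54.4  y 20 x: -8.8 56.3
  x 40 y: -55.3 53.8  y 40 x: -17.5 54.8
side 927 plane dz/dx,dz/dy,z0 [-1.5000e-02  7.0000e-03  1.1333e+01]
  x -40 y: -56.1 52.8  y -40 x: -72.1 57.7
  x -20 y: -54.1 16.8  y -20 x: -64.3 57.3
  x 20 y: -53.6 15.1  y 20 x: -71.4 55.8
  x 40 y: -54.7 56.7  y 40 x: -68.6 55.8
```

The lid in hand matches the expected pose to about 1 mm and 0.8°. Now I'll hook it and swing it down.

Run:
```python
from plan import *
def st(t):
    s=bot.read_state();print(t,s["ee_pos"].round(1),s["ft_force"].round(1),np.round(s["moment"],2),round(s["clock"],1))
u=np.array([np.cos(A),np.sin(A)]); Q=np.array([-57,73.])
p,a=lidtcp(Q+26*u,A); print(bot.servo_line(p,a,speed=80,until_force=15)); st("down")
p,a=lidtcp(Q,A); hit=bot.servo_line(p,a,speed=50,until_force=15); print(hit); st("hook")
if not hit:
    for d in(20,15,10,6,3):
        al=np.radians(d); p,a=lidtcp((-57,73+1.5*(25-d)/25),al)
        hit=bot.servo_line(p,a,speed=60,until_force=15); st(d); 
        if hit: print("HIT",d); break
snap("side","side2");t=snap("top","top2")
lidcheck(load("side2"),"side")
```

```text
False
down [540.8 105.4 143. ] [-0.6 -0.5 -1.6] [ 0.03  0.44 -0.04] 7.3
False
hook [517.4 108.7 131.7] [-0.2  0.3 -2.3] [0.09 0.45 0.03] 8.0
20 [522.8 107.7 127.7] [-0.9  0.4 -2.8] [ 0.06  0.32 -0.  ] 8.2
15 [526.8 107.1 123.2] [ 0.3 -0.6 -2.4] [0.05 0.29 0.04] 8.5
10 [530.7 106.5 118.5] [-0.1  0.8 -2.8] [0.   0.18 0.05] 8.8
6 [533.6 106.2 114.6] [-0.2  0.2 -2.7] [ 0.04  0.08 -0.  ] 9.0
3 [535.6 106.  111.6] [-1.5 -0.2 -3. ] [0.04 0.03 0.04] 9.2
side 1083 plane dz/dx,dz/dy,z0 [3.00e-03 3.00e-03 1.12e+01]
  x -40 y: -69.6 71.7  y -40 x: -65.1 57.3
  x -20 y: -68.1 69.0  y -20 x: -55.5 58.3
  x 20 y: -67.8 19.8  y 20 x: -55.6 58.9
  x 40 y: -54.6 54.4  y 40 x: -58.9 56.8
```

Run:
```python
from plan import *
def st(t):
    s=bot.read_state();print(t,s["ee_pos"].round(1),s["ft_force"].round(1),np.round(s["moment"],2),round(s["clock"],1))
p,a=lidtcp((-57,74.5),0); print(bot.servo_line(p,a,speed=40,until_force=12)); st("flat")
p,a=lidtcp((-57,70.5),0); print(bot.servo_line(p,a,speed=15,until_force=8)); st("press")
bot.move_gripper(40); st("rel")
s=bot.read_state(); bot.servo_line(np.array(s["ee_pos"])+[0,0,100],speed=200); 
bot.move_to(np.array([450,-40,300.]),a)
t=snap("top","top3");d=snap("side","side3"); st("up")
cv2.imwrite("pics/m3.png",np.hstack([cv2.resize(t["image"][130:300,190:340],(400,453),interpolation=2),cv2.resize(d["image"][160:290,270:400],(400,400),interpolation=2)[:453] if 0 else cv2.resize(d["image"][140:290,270:402],(400,453),interpolation=2)]))
for n,c in(("top",t),("side",d)):
    q=Rc.inv().apply((cloud(c)-CO).reshape(-1,3)).reshape(480,640,3)
    for nm,(x0,x1,y0,y1) in dict(lidfar=(45,60,-40,40),lidL=(-20,40,30,50),lidR=(-20,40,-50,-30),lidnear=(-44,-36,-40,40),handle=(-15,30,-6,6)).items():
        m=(q[...,0]>x0)&(q[...,0]<x1)&(q[...,1]>y0)&(q[...,1]<y1); 
        if m.sum(): print(n,nm,m.sum(),np.median(q[m][:,2]).round(1),np.percentile(q[m][:,2],[10,90]).round(1))
```

```text
False
flat [537.7 105.8 108.6] [ 0.3  0.7 -1.8] [-0.01 -0.12  0.01] 9.6
True
press [537.7 105.8 108.4] [-2.3  0.5  6.3] [-0.02  0.34  0.07] 9.8
rel [537.4 105.8 107.4] [0.9 0.4 0.1] [ 0.    0.01 -0.01] 10.2
up [450.3 -39.1 298.7] [0.1 0.1 0. ] [-0.02 -0.05 -0.02] 11.7
top lidfar 240 79.1 [75.7 82.6]
top lidL 243 79.1 [75.9 82.2]
top lidR 245 79.4 [76.  82.2]
top lidnear 133 79.0 [75.6 82.3]
top handle 114 113.3 [109.3 115.7]
side lidfar 105 80.4 [78.7 82.5]
side lidL 3 78.5 [77.1 79.4]
side lidR 127 80.0 [78.1 82.1]
side lidnear 64 80.0 [78.4 82.3]
side handle 128 102.7 [ 79.2 114.9]
```

View pics/m3.png

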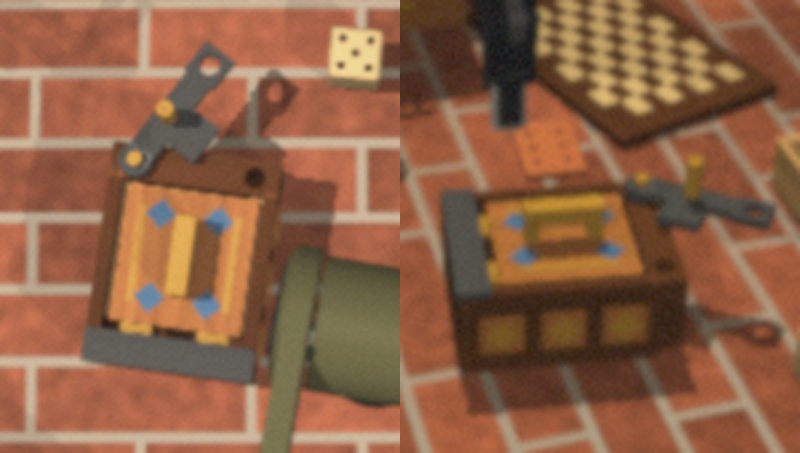

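The lid is home: its top reads 79–80 mm everywhere, and both tabs are under the lip (top crop (135,328) and (212,338)). Now the hasp, which I'll sweep by caging the knob between the jaws.

Run:
```python
from plan import *
H=W([85,50,0]); k=np.array([654.7,117.3,0]); b0=np.arctan2(*(k-H)[[1,0]]); print(H,np.degrees(b0),np.linalg.norm(k-H))
def kp(b,z,sg): return H+[45*np.cos(b),45*np.sin(b),z], att(sg*np.array([-np.sin(b),np.cos(b),0]),[0,0,-1])
b1=CY-np.pi/2
for sg in(1,-1): print(sg,[np.round(bot.ik(*kp(b,114,sg))[5],2) for b in(b0,b1-.1)])
sg=1 if max(abs(bot.ik(*kp(b,114,1))[5]) for b in(b0,b1-.1))<max(abs(bot.ik(*kp(b,114,-1))[5]) for b in(b0,b1-.1)) else -1
bot.move_gripper(40,20); p,a=kp(b0,200,sg); bot.move_to(p,a)
p,a=kp(b0,114,sg); print("down",bot.servo_line(p,a,speed=100,until_force=8))
bot.move_gripper(19); print(bot.read_state()["grip_width"])
hit=False
for b in np.r_[np.linspace(b0,b1,10)[1:],b1-.04,b1-.08,b1-.12]:
    p,a=kp(b,114,sg); hit=bot.servo_line(p,a,speed=60,until_force=6); s=bot.read_state()
    e=s["ee_pos"]-H; print(round(np.degrees(b-b1),1),hit,s["ft_force"].round(1),np.round(np.degrees(np.arctan2(e[1],e[0])-b1),1),round(s["clock"],1))
    if hit: break
```

```text
[620.23144089 144.68368986   0.        ] -38.4655311310835 44.02213121997649
1 [np.float64(-0.78), np.float64(0.34)]Traceback (most recent call last):
  File "<stdin>", line 5, in <module>
TypeError: 'NoneType' object is not subscriptable
```

Run:
```python
from plan import *
H=W([85,50,0]); k=np.array([654.7,117.3,0]); b0=np.arctan2(*(k-H)[[1,0]])
def kp(b,z,sg=1): return H+[45*np.cos(b),45*np.sin(b),z], att(sg*np.array([-np.sin(b),np.cos(b),0]),[0,0,-1])
b1=CY-np.pi/2
bot.move_gripper(40,20); bot.move_to(*kp(b0,200))
print("down",bot.servo_line(*kp(b0,114),speed=100,until_force=8))
bot.move_gripper(19); print(bot.read_state()["grip_width"])
for b in np.r_[np.linspace(b0,b1,10)[1:],b1-.04,b1-.08,b1-.12]:
    hit=bot.servo_line(*kp(b,114),speed=60,until_force=6); s=bot.read_state()
    e=s["ee_pos"]-H; print(round(np.degrees(b-b1),1),hit,s["ft_force"].round(1),np.round(np.degrees(np.arctan2(e[1],e[0])-b1),1),round(s["clock"],1))
    if hit: break
```

```text
down False
19.094178643487417
52.9 False [ 0.5 -0.3 -0.4] 52.9 14.6
46.3 False [-1.   1.3  0. ] 46.4 14.9
39.7 False [ 0.1 -0.1  1.1] 39.9 15.2
33.1 False [-0.7 -1.  -0. ] 33.3 15.4
26.5 False [-0.3  0.9 -1. ] 26.7 15.7
19.8 False [ 1.   0.2 -0.2] 20.1 16.0
13.2 False [ 0.3  0.2 -0.1] 13.4 16.2
6.6 False [-0.4  1.   0.5] 6.8 16.5
0.0 False [ 0.1  0.9 -0.1] 0.2 16.8
-2.3 False [-0.9  0.   0.8] -2.0 17.0
-4.6 False [ 9.1  0.7 -3.8] -3.2 17.3
-6.9 False [ 21.    1.2 -10.1] -3.8 17.5
```

The knob met the stop where my chest pose predicts (3° past nominal, of which about 2.5° is the jaw play). It pressed with 21 N and gave no further. Now I'll release it, check the hasp hole and take the pin.

```bash
cat >> plan.py <<'E'
PIN=np.array([637.3,-197.0,0]); PA=att(Rc.apply([1,0,0]),[0,0,-1])
HOLE=W([85,-50,0])
E
python3 - <<'E'
from plan import *
b1=CY-np.pi/2; H=W([85,50,0])
p=H+[45*np.cos(b1-.035),45*np.sin(b1-.035),114]
bot.servo_line(p,speed=60); bot.move_gripper(36,20)
bot.servo_line(p+[0,0,80],speed=200)
sg=1
for s in(1,-1):
    a=att(s*Rc.apply([1,0,0]),[0,0,-1]); print(s,[None if j is None else np.round(j,2) for j in(bot.ik(PIN+[0,0,170],a),bot.ik(PIN+[0,0,89],a),bot.ik(HOLE+[0,0,200],a),bot.ik(HOLE+[0,0,118],a))])
bot.move_to(np.array([480,-150,300.]),PA)
t=snap("top","top4");d=snap("side","side4")
cv2.imwrite("pics/m4.png",np.hstack([cv2.resize(t["image"][170:290,210:310],(400,480),interpolation=2),cv2.resize(d["image"][180:270,280:380],(400,360),interpolation=2).repeat(1,0)[:360] if 0 else cv2.resize(d["image"][170:290,280:380],(400,480),interpolation=2)]))
print("pred hole top",proj(t,HOLE+[0,0,91]),"side",proj(d,HOLE+[0,0,91]))
print(bot.read_state()["clock"])
E
```

```text
1 [array([-0.35,  0.61,  1.21, -0.  ,  1.32, -0.22]), array([-0.35,  0.69,  1.28, -0.  ,  1.17, -0.22]), array([ 0.01,  0.45,  1.38, -0.  ,  1.31,  0.15]), array([ 0.01,  0.53,  1.46, -0.  ,  1.15,  0.15])]
-1 [None, None, None, None]
pred hole top [285.25341508 195.03807676] side [356.97596117 224.96127843]
19.875
```

View pics/m4.png

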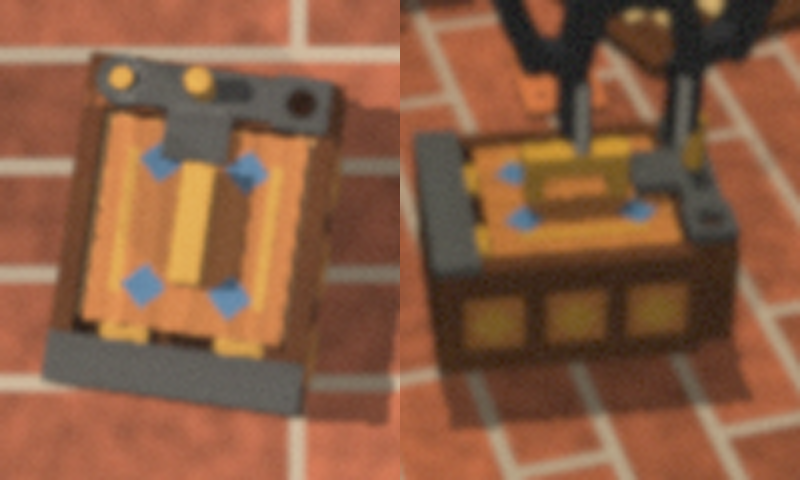

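The hasp is shut over the lid. Its hole is at top (285.2,195.5) against a predicted (285.3,195.0), and at side (357.7,223.7) against (357.0,225.0), so the errors are about 1 to 2 mm. Now I'll pick the pin.

Run:
```python
from plan import *
def st(t):
    s=bot.read_state();print(t,s["ee_pos"].round(1),s["ft_force"].round(1),np.round(s["moment"],2),round(s["grip_width"],1),round(s["clock"],1))
bot.move_gripper(40,50); bot.move_to(PIN+[0,0,170],PA)
print(bot.servo_line(PIN+[0,0,89],PA,speed=80,until_force=8)); st("down")
bot.move_gripper(0,50); st("grip")
bot.servo_line(PIN+[0,0,175],PA,speed=120); st("lift")
bot.move_to(HOLE+[0,0,185],PA); st("over")
t=snap("top","top5");d=snap("side","side5")
cv2.imwrite("pics/m5.png",cv2.resize(d["image"][150:250,300:420],(720,600),interpolation=2))
e=bot.read_state()["ee_pos"]
for z in(-78,-28,-22,+10): print(z,proj(d,e+[0,0,z]))
```

```text
False
down [ 637.6 -197.1   89.6] [ 0.3 -0.6  0.7] [-0.01  0.01  0.05] 40.1 22.1
grip [ 637.6 -197.1   89.6] [-0.1 -0.4  5.4] [-0.02 -0.03  0.03] 14.2 22.5
lift [ 636.9 -196.9  173.9] [-0.7  0.6 -1.6] [-0.   -0.03  0.02] 13.6 23.4
over [606.6  44.6 184.8] [-0.6 -0.2 -1.7] [-0.08 -0.01 -0.03] 13.8 24.3
-78 [357.75316424 220.11794415]
-28 [359.20876341 203.00047207]
-22 [359.38926276 200.88083206]
10 [360.37421798 189.32584045]
```

View pics/m5.png

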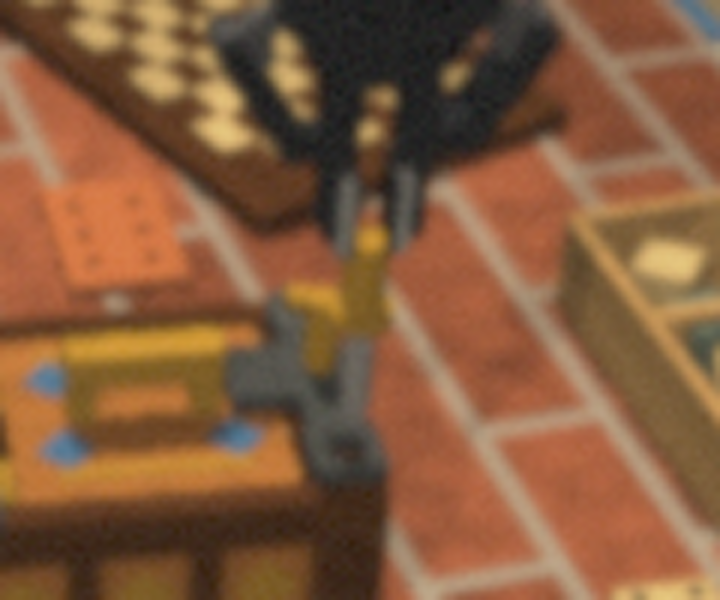

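In the side view the pin hangs vertically. Its collar is at (360,204) and its tip at (358.7,220), within about 1 px of prediction. Next I'll take the hasp hole's blob centre, then insert under a force guard.

Run:
```python
from plan import *
def st(t):
    s=bot.read_state();print(t,s["ee_pos"].round(1),s["ft_force"].round(1),np.round(s["moment"],2),round(s["grip_width"],1),round(s["clock"],1)); return s
a=load("top4");b=load("side4")
for c,u,v in((a,285,195),(b,358,224)):
    g=cv2.cvtColor(c["image"],cv2.COLOR_BGR2GRAY); print(g[v-6:v+7,u-7:u+8].min(), np.median(g[v-6:v+7,u-7:u+8]))
    for th in(60,68): 
        try: r=blobc(c,u,v,7,th); print(np.round(r,2),onz(c,r[0],r[1],91).round(1))
        except Exception as e: print(e)
T=HOLE+[0,1.0,0]
bot.servo_line(T+[0,0,175],PA,speed=60); e=st("align")["ee_pos"]
T=T+np.r_[(T-e)[:2],0]
hit=bot.servo_line(T+[0,0,155],PA,speed=40,until_force=8); st(f"enter {hit}")
if not hit:
    hit=bot.servo_line(T+[0,0,122],PA,speed=40,until_force=10); st(f"mid {hit}")
```

```text
36 88.0
[284.85 195.41  33.  ] [605.5  46.5  91. ]
[284.87 195.44  40.  ] [605.4  46.5  91. ]
45 75.0
[357.21 224.04  11.  ] [608.1  48.9  91. ]
[357.23 224.01  21.  ] [608.2  49.   91. ]
align [606.1  46.3 174.2] [-0.3  0.4 -1. ] [ 0.03 -0.01 -0.04] 13.6 24.7
enter False [606.6  47.  155.1] [-0.4 -1.2 -0.5] [ 0.02 -0.06  0.01] 13.8 25.4
mid False [606.6  47.  122.3] [-0.2 -0.1 -0.6] [ 0.01 -0.   -0.02] 13.8 26.4
```

Run:
```python
from plan import *
def st(t):
    s=bot.read_state();print(t,s["ee_pos"].round(1),s["ft_force"].round(1),round(s["grip_width"],1),round(s["clock"],1)); return s
e=st("now")["ee_pos"]
hit=bot.servo_line(np.r_[e[:2],114],PA,speed=15,until_force=8); e=st(f"seat {hit}")["ee_pos"]
bot.move_gripper(30); st("rel")
bot.servo_line(np.r_[e[:2],230],PA,speed=150)
bot.move_to(np.array([400,-150,320.]),PA)
bot.dwell(0.5)
t=snap("top","top6");d=snap("side","side6"); st("end")
cv2.imwrite("pics/m6.png",np.hstack([cv2.resize(t["image"][170:290,210:310],(400,480),interpolation=2),cv2.resize(d["image"][170:290,280:380],(400,480),interpolation=2)]))
for n,c in(("top",t),("side",d)):
    q=Rc.inv().apply((cloud(c)-CO).reshape(-1,3)).reshape(480,640,3)
    m=(np.hypot(q[...,0]-85,q[...,1]+50)<11); z=q[m][:,2]; h=z[z>115]
    print(n,"pin head z",np.median(h).round(1) if len(h) else None,"max",z.max().round(1),"at",q[m][z>115].mean(0).round(1))
    m=(q[...,0]>45)&(q[...,0]<60)&(abs(q[...,1])<50); print("lid far z",np.percentile(q[m][:,2],[20,50]).round(1))
# bystanders: change of the picture outside robot/chest
for n in("top","side"):
    a,b=load(n+"0")["image"],load(n+"6")["image"]; df=(cv2.absdiff(a,b).max(2)>40).astype(np.uint8); df=cv2.morphologyEx(df,cv2.MORPH_OPEN,np.ones((4,4)))
    k,_,s,_=cv2.connectedComponentsWithStats(df); print(n,[x.tolist() for x in s[1:] if x[4]>30])
```

```text
now [606.6  47.  122.3] [-0.2 -0.1 -0.6] 13.8 26.4
seat True [607.1  47.  120.5] [-0.2 -0.6  4.8] 13.5 26.7
rel [606.5  47.  119.4] [-0.6 -0.   0.1] 30.0 27.0
end [ 400. -150.  320.] [ 0.  -0.1 -0.5] 30.2 29.6
top pin head z 126.9 max 132.6 at [ 83.9 -50.9 126.7]
lid far z [78.2 81.5]
side pin head z 125.8 max 131.3 at [ 85.7 -51.5 124.8]
lid far z [79.9 82.1]
top [[242, 148, 56, 54, 1187], [391, 180, 16, 10, 109], [265, 191, 9, 6, 46], [234, 200, 51, 60, 2171], [362, 245, 7, 7, 45], [339, 245, 205, 123, 12824], [374, 249, 6, 14, 83], [357, 275, 12, 8, 76], [357, 293, 10, 4, 40], [416, 300, 6, 7, 40], [440, 361, 200, 119, 13150], [411, 364, 45, 62, 1504], [186, 370, 146, 110, 6223], [399, 372, 23, 14, 161], [321, 381, 87, 43, 2808], [429, 417, 56, 59, 2439], [272, 436, 6, 11, 56], [286, 446, 5, 8, 37], [401, 449, 5, 7, 32], [296, 450, 32, 21, 421], [270, 454, 14, 20, 188], [389, 462, 17, 18, 244]]
side [[0, 0, 72, 156, 4553], [158, 0, 18, 13, 156], [181, 0, 153, 204, 9805], [229, 18, 22, 16, 243], [265, 19, 9, 17, 125], [276, 19, 16, 10, 110], [206, 37, 10, 23, 170], [223, 38, 11, 26
[... 176 characters left out ...]
], [23, 147, 60, 69, 2139], [114, 170, 79, 88, 3057], [179, 199, 15, 7, 86], [357, 201, 31, 16, 321], [297, 205, 54, 30, 1084], [388, 209, 6, 8, 38], [178, 217, 19, 10, 133], [0, 220, 12, 21, 192], [104, 230, 41, 98, 1458], [13, 232, 7, 5, 33], [365, 242, 23, 15, 221], [0, 253, 27, 28, 556], [136, 274, 34, 37, 742], [0, 287, 42, 162, 3994], [409, 294, 8, 7, 52], [61, 302, 166, 178, 11984], [307, 305, 53, 48, 1088], [412, 305, 7, 9, 53], [344, 307, 11, 20, 90], [38, 311, 86, 44, 1394], [303, 313, 8, 7, 51], [286, 314, 10, 12, 87], [293, 337, 11, 13, 108], [46, 355, 9, 6, 46], [50, 365, 7, 10, 56], [66, 409, 28, 14, 152], [230, 408, 131, 72, 5947], [56, 420, 9, 5, 39], [24, 430, 59, 50, 1499]]
```

View pics/m6.png

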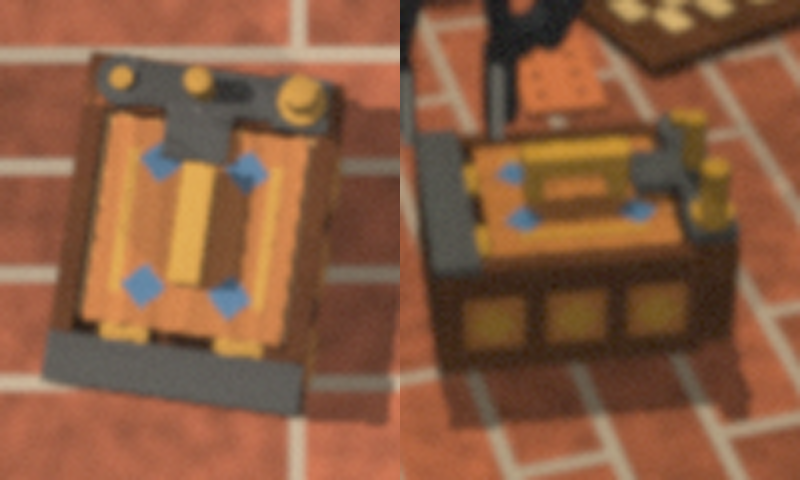

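The lid is flush and the hasp lies shut over it. The pin is upright in the hole with its collar on the hasp (top crop (301,101), side crop (714,215)). The TCP at contact was 120.5 mm, against 120.6 expected for a seated collar. Handing in.

```bash
python3 -c "
from rig import bot
bot.finish_job()"
```

```text
the job is handed in; nothing more can be done
```

The chest is closed and the job is handed in, with the clock at about 30 s of the 72 s allowed. I hooked the lid's tabs under the lip at a 25° tilt and swung it down. Then I swept the hasp to its stop by its knob and pushed the stand's pin through both holes.

**Last checks**
- **Lid:** its top read 79–80 mm at five spots after seating, and both tabs are visible going under the lip.
- **Hasp:** its hole was within about 1 mm of the rail hole in the top view. The side view reads about 2–3 mm off in both axes, which is its usual offset from the top view.
- **Pin:** it entered freely and stopped at 120.5 mm, against 120.6 mm expected for a seated collar.
- **Other things on the ledge:** comparing pictures before and after shows changes only where the job's own parts moved or the arm was. Anything behind the arm could not be compared.

**Checks that disagreed**
- The two cameras differed by about 2 mm in x, so I used their mean.
- The gripper width read about 4–5 mm less than the true width on both grasps.
- The hasp's stop was not caught by the 6 N force guard, because it was re-zeroed at each step. The knob was pressed with about 21 N on the hasp before I backed off.
- The pin head's median depth read 126–127 mm, against 129 mm expected. The highest points read 131–133 mm.

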